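Change-out: pull the fume extractor's loaded pre-filter

ROBOT

A 6-joint arm with a two-finger parallel gripper is mounted at the origin on the work surface. World frame = base frame: x ahead of the robot, y to its left, z up, the work surface at z = 0. Lengths are in m, angles in rad, forces in N, time in s.
With the tool pointing down it reaches from about 0.3 to 1 m from the base axis. Payload 5.1 kg.
Tool frame: the origin (TCP) lies at the very end of the fingers, on their centre line; the grasp point (between the pads) lies 19 mm behind it; z points along the fingers, y is the direction in which the jaws open and shut (so a half turn about z gives the same grasp; the last joint's range is limited). The gripper opens to 95 mm and grips with 3 to 60 N. Pads are 20 mm wide; open, the fingers measure 119 mm over their backs; the gripper's body (75 mm by 180 mm) begins 59 mm behind the grasp point.
Start: joints at [-1.245, 0.124, 1.65, -0, 1.367, -0.083], TCP at [0.258, -0.596, 0.215] pointing down, gripper open.
Joint ranges: [-2.61, 2.61], [-1.02, 2.33], [0.03, 2.71], [-1.35, 4.49], [0.32, 2.68], [-2.91, 2.91]. Speed limits (rad/s): [2.57, 2.57, 3.14, 3.14, 3.14, 3.14].

INTERFACE

Orientations are given as a rotation vector (axis times angle).
In Python, from cell import ctrl gives the robot as it stands.
- The arm moves only by the tool apply_moves, never from a script. Its arguments are lists of equal length, an entry for each row: "delta_pos": the shift along the world's x, y, z in m, a list of three; "turn": the turn, a rotation vector about the world's x, y, z in degrees, a list of three. A call has 1 to 20 rows; each row shifts and turns the commanded pose from where the row before left it; what a row does not reach is not made up. A row lasts 1/10 s, in which the tool goes at most 50 mm and 8.59 degrees, less where a joint would pass 70% of its speed; a pose out of reach is approached as far as the arm can. A call is refused whole if a number of a shift passes 0.05 or a number of a turn 8.59, either way. A call with a gripper value outside its range is refused whole. "claw" is the gripper's target within -1 to 1 (fully open at 1, half-way at 0, shut at -1), set as the call begins (left out, the last holds). The fingers move at their own pace and stop on an object; "newtons" is the grip in N (left out, the last holds). Time passes only in rows, so rows that do not move let the fingers close. It gives the time, the measured TCP pose, the force and the opening at its end, in the units of the state.
- ctrl.read_state(): the state, without advancing time (a new reading comes with each control period).
- ctrl.capture(name): name is "scene" or "top" or "wrist"; returns a dict with "color" (384x512x3 uint8, red, green, blue), "range_z" (384x512 float32, m along the optical axis (not along the pixel's ray), 0 where there is no reading), "fov_y" (degrees; the focal length in pixels is half the picture's height over the tangent of half this angle, whatever the lens; pixels are square), "cx", "cy" (the principal point, pixels), "dist" ([k1, k2, p1, p2, k3] as OpenCV has them; the pictures are not rectified), "extrinsics" (4x4, takes a point from camera to world coordinates). Camera axes: x right, y down, z forward; pixel columns grow to the right and rows downward; lengths in m; the calibration is good to about 2 mm. A picture is of the moment at which its call begins.
- ctrl.finish_job(): hands the job in, once; it reports no verdict.
Trained networks look in a picture, given as the dict that the camera call returned (one of the last four; its "shot" number tells which), for a name from the list of things; names that differ only in an ending like _2 or _b are one class to them, and where a whole thing is asked for, a point or a joint stands for the part that bears it (a point fixed in the world has none). Each returns a list of dicts, best first, with "conf" (0 to 1); they miss things now and then, are a little off and sometimes report something else, mostly with a low value. They report only what shows in the picture. A call takes as long as a camera call.
- ctrl.search_frame(picture, target): "position" ([column, row] in pixels, amid what is visible of it).
- ctrl.cut_out(picture, target): "pixels" (384x512 bool, what is visible of it) and "position" ([column, row] in pixels, amid what is visible of it).
- ctrl.place_of(picture, target): "position" ([column, row] in pixels: a listed point, or the origin of a listed thing).
The state is a dict: "time_s": time; "q": joint angles; "dq": joint speeds; "tau": joint torques, N m; "tcp_pos": TCP position; "tcp_rot": TCP orientation; "wrist_force": force on the tool from outside, world axes, zero at the start; "ft_torque": the same for the moment, N m; "grip_width": finger opening in m.
Only numpy, scipy, OpenCV 4.12 (cv2) and the standard library are available. Lean on these libraries where they do the work, as an engineer would, in place of code of your own. Each camera call takes 0.05 s, during which the arm holds its last target.

TASK

The fume extractor's pre-filter is loaded with flux dust and has to come out: switch the extractor off at the red half of its rocker, then draw the blue-handled filter cassette straight out of its channel, without forcing it, and lay it gently right way up and flat in the red reject tray, handle and all inside. Keep the cassette level the whole way so that it neither binds in the channel nor spills dust, do not bump the overhanging console with the arm or the gripper's body, and leave the other things on the bench where they are.

Things in the scene. Friction and masses are not known exactly. Their poses are not given: they have to be found in the camera images.
- extractor: Bench fume extractor, fixed: grey cabinet 240 deep (x) x 260 wide (y) x 297 mm high, extraction arm on the rear of its top. Origin: centre of its underside, on the bench, z up. Its front face, at x = -120 mm, looks along its own -x. A console with a top sloping at 45 degrees juts out over the filter handle.
- nose_edge (a point): Middle of the console's front edge, 82 mm out from the front face and 215 mm above the bench; the console is 180 mm wide and its underside slopes back at 45 degrees to the face. It hangs over the handle, so a vertical gripper will not fit: lean the tool 35 to 45 degrees from vertical, fingers pointing down and into the cabinet.
- channel_mouth (a point): Centre of the mouth of the horizontal filter channel, in the front face (extractor axes: the way out is -x). The channel is 133 mm wide, 39 mm high (85 to 124 mm above the bench) and 146 mm deep. The cassette slides in it with 1.5 mm play each side and 3 mm in height.
- rocker (a joint): The extractor's on/off rocker switch on the sloping console: 0 to 0.04 = on, 0.34 = fully off (rad). It stays where it is left; about 3 N on the red half tips it.
- rocker_off (a point): Middle of the surface of the red half of the rocker (red below, green above; 56 mm up the slope x 36 mm wide), which stands proud while on. The pivot runs across the cabinet 18 mm up the slope from here. Pressing the red half about 6 mm in, square to the 45 degree slope (down and into the cabinet), switches off. The console surface is 16 mm beneath this point while on.
- cassette_grip (a point): Centre of the grip of the filter cassette's blue D-shaped handle: an upright block 25 mm (x) x 16 mm (y, the width to grasp) x 36 mm high. Axes are the cassette's: x into the cabinet, y across, z up. It is 138.5 mm in front (-x) of the filter frame's centre and 30 mm above the cassette's flat underside; 50 mm of open space lies between grip and front plate.
- cassette_mid (a point): Centre of the cassette's filter frame, half-way up, same axes. Black frame 140 (x) x 130 x 36 mm high, cream pleats on top; a blue front plate 146 wide x 50 mm high ends 76 mm before this centre, lower edge level with the underside. Overall 221 mm long with the handle. It starts 2 to 6 mm short of fully home.
- cassette: The whole pre-filter cassette, 0.18 to 0.29 kg. Origin: underside, below the filter frame's centre; axes as above.
- reject_tray: Shallow red open tray for used filters, fixed: 290 mm (its x) x 200 mm (its y) outside, 32 mm high, walls and floor 5 mm. Origin: centre of its underside, on the bench. The cassette lies lengthwise in it, either way round.
- board_holder: Loose bystander: aluminium board holder 100 x 130 x 28 mm with a blue circuit board. Origin: centre of its underside.
- solder_reel: Loose bystander: steel reel, 60 mm across, 54 mm high. Origin: centre of its underside.
- flux_bottle: Loose bystander: amber bottle, 44 mm across, 100 mm high. Origin: centre of its underside.
- cleaner_jar: Loose bystander: white jar, 64 mm across, 75 mm high. Origin: centre of its underside.
- esd_brush: Loose bystander: black brush 160 mm long, lying. Origin: about its middle, at its underside.
- nozzle_jig: Loose bystander: aluminium jig 110 x 80 x 30 mm with four brown blocks. Origin: centre of its underside.

How it is judged:
On the way, in this order (a step that is already met when the one before it is completed fails the run):
1. the extractor is switched off while the cassette is still in its channel (value of joint rocker above 0.25 rad and x of cassette_mid in the frame of extractor above -0.08 m), for 0.2 s.
2. the cassette has been drawn level, clear of the channel (value of joint rocker above 0.25 rad and x of cassette_mid in the frame of extractor below -0.19 m and angle between cassette_mid's own z axis and vertical below 0.17 rad), for 0.1 s.
At the end, for the whole second after the job is handed in: The rocker is off (beyond 0.25 rad), and the cassette lies right way up, flat (within 3 degrees) and at rest on the floor of the red tray, with its handle inside: frame centre within 80 mm along and 45 mm across of the tray's centre and 18 to 28 mm above the tray's underside (value of joint rocker above 0.25 rad and x of cassette_mid in the frame of reject_tray between -0.08 and 0.08 m and y of cassette_mid in the frame of reject_tray between -0.045 and 0.045 m and z of cassette_mid in the frame of reject_tray between 0.018 and 0.028 m and angle between cassette_mid's own z axis and vertical below 0.05 rad and linear speed of cassette below 0.02 m/s and angular speed of cassette below 0.1 rad/s); the robot touches nothing.
It fails at once if the cassette is tipped more than 6 degrees from level while still in the channel, or more than 11 degrees anywhere ((x of cassette_mid in the frame of extractor above -0.19 m and angle between cassette_mid's own z axis and vertical above 0.105 rad) or angle between cassette_mid's own z axis and vertical above 0.2 rad).
It fails at once if the cassette is forced in its channel (over 30 N against the extractor) (contact force between cassette and extractor above 30 N).
It fails at once if the cassette is dropped or slammed into the tray (over 45 N on it, or faster than 0.4 m/s within 35 mm of lying on its floor) (contact force between cassette and reject_tray above 45 N or (z of cassette_mid in the frame of reject_tray below 0.058 m and horizontal distance between cassette_mid and reject_tray below 0.1 m and linear speed of cassette above 0.4 m/s)).
It fails at once if the arm or the gripper's body is pressed against the extractor (over 10 N) (contact force between the arm and extractor above 10 N).
It fails at once if another thing on the bench is shifted by more than 20 mm (distance of any of board_holder, solder_reel, flux_bottle, cleaner_jar, esd_brush, nozzle_jig from where it was at the start of the episode above 0.02 m).
It also fails if it takes over 59 s, if anything falls off the work surface, if the arm or the gripper's body presses on something with over 40 N, if the wrist force passes 120 N, or if a joint passes its speed limit or range.

## Working session

There is one attempt and no reset: what is moved stays moved. The work goes in short steps, Python scripts to look and compute and a tool call to move; the robot and the scene stay as the last step left them, time stands still between calls to the robot, and variables do not carry over. Pictures are saved under pics/ and viewed, and the job is handed in when it is done.

Besides the shell and the picture viewer there is one more tool, called after "Request:" by a JSON object that holds its "api" and its "payload". apply_moves: Moves the arm, as the interface text tells. Its arguments: {"type":"object","properties":{"delta_pos":{"type":"array","items":{"type":"array","items":{"type":"number"}}},"turn":{"type":"array","items":{"type":"array","items":{"type":"number"}}},"claw":{"type":"number"},"newtons":{"type":"number"}},"required":["delta_pos","turn"]}

```bash
mkdir -p pics; ls; cat > h.py <<'E'
import numpy as np, cv2
from cell import ctrl
from scipy.spatial.transform import Rotation as R
def K(p):
    f=p["color"].shape[0]/2/np.tan(np.radians(p["fov_y"])/2)
    return np.array([[f,0,p["cx"]],[0,f,p["cy"]],[0,0,1]])
def ray(p,px):
    n=cv2.undistortPoints(np.array([[px]],float),K(p),np.array(p["dist"],float))[0,0]
    T=np.array(p["extrinsics"]); return T[:3,3], T[:3,:3]@np.array([n[0],n[1],1])
def at_depth(p,px,w=2):
    c,r=int(round(px[0])),int(round(px[1])); z=p["range_z"][max(0,r-w):r+w+1,max(0,c-w):c+w+1]; z=z[z>0]
    o,d=ray(p,px); return o+d*np.median(z) if len(z) else None
def at_z(p,px,z):
    o,d=ray(p,px); return o+d*(z-o[2])/d[2]
def tri(a,b):
    (o1,d1),(o2,d2)=a,b
    A=np.stack([d1,-d2],1); s=np.linalg.lstsq(A,o2-o1,rcond=None)[0]
    p,q=o1+d1*s[0],o2+d2*s[1]; return (p+q)/2, np.linalg.norm(p-q)
def proj(p,X):
    T=np.linalg.inv(np.array(p["extrinsics"])); 
    return cv2.projectPoints(np.array(X,float).reshape(-1,1,3),cv2.Rodrigues(T[:3,:3])[0],T[:3,3],K(p),np.array(p["dist"],float))[0][:,0]
def cloud(p,mask):
    rr,cc=np.nonzero(mask&(p["range_z"]>0)); z=p["range_z"][rr,cc]
    n=cv2.undistortPoints(np.stack([cc,rr],1).astype(float)[:,None],K(p),np.array(p["dist"],float))[:,0]
    T=np.array(p["extrinsics"]); return (np.c_[n*z[:,None],z])@T[:3,:3].T+T[:3,3]
def save(p,name): cv2.imwrite("pics/"+name+".png",p["color"][:,:,::-1])
E
cat > a.py <<'E'
from h import *
np.set_printoptions(precision=4,suppress=True)
P={}
for n in ["scene","top"]:
    p=ctrl.capture(n); save(p,n+"0"); P[n]=p
for n,p in P.items():
    for t in ["extractor","nose_edge","channel_mouth","rocker_off","cassette_grip","cassette_mid","cassette","reject_tray","board_holder","solder_reel","flux_bottle","cleaner_jar","esd_brush","nozzle_jig"]:
        r=ctrl.place_of(p,t)
        if r: print(n,t,round(r[0]["conf"],2),np.array(r[0]["position"]),at_depth(p,r[0]["position"]),ray(p,r[0]["position"])[1])
    print(np.array(p["extrinsics"]))
a,b=P["scene"],P["top"]
for t in ["nose_edge","channel_mouth","rocker_off","cassette_grip","reject_tray","extractor"]:
    r,s=ctrl.place_of(a,t),ctrl.place_of(b,t)
    if r and s: print("tri",t,tri(ray(a,r[0]["position"]),ray(b,s[0]["position"])))
print(ctrl.read_state())
E
python3 a.py
```

```text
pics
scene extractor 0.37 [307.2 117.1] [ 0.6657 -0.2866  0.0031] [ 0.2597 -0.4509 -0.8834]
scene nose_edge 0.67 [306.6 117.3] [ 0.6668 -0.2847  0.0028] [ 0.2604 -0.4495 -0.8835]
scene channel_mouth 0.6 [325.8 122.6] [ 0.544  -0.1841  0.2506] [ 0.2165 -0.4751 -0.8882]
scene rocker_off 0.67 [325.4 122.8] [ 0.5449 -0.1839  0.2487] [ 0.2169 -0.474  -0.8884]
scene cassette_grip 0.7 [306.1 130.9] [ 0.5986 -0.1836  0.128 ] [ 0.2384 -0.4249 -0.8952]
scene reject_tray 0.81 [240.6 252.9] [0.4922 0.217  0.0045] [ 0.1519 -0.0984 -0.9979]
scene board_holder 0.73 [246.8 158.1] [ 0.6981 -0.0176  0.0275] [ 0.3001 -0.2719 -0.9177]
scene solder_reel 0.54 [211. 184.] [0.7079 0.1329 0.0525] [ 0.3215 -0.1637 -0.9392]
scene flux_bottle 0.73 [177.6 225.1] [0.68   0.2981 0.0642] [ 0.3133 -0.0329 -0.9737]
scene cleaner_jar 0.66 [200.4 205.8] [0.6783 0.2061 0.0547] [ 0.3041 -0.1074 -0.9575]
scene esd_brush 0.72 [327.  199.5] [ 0.4137 -0.0987  0.0184] [ 0.0848 -0.3445 -0.9537]
scene nozzle_jig 0.89 [169.3 308.9] [0.5221 0.4883 0.0145] [ 0.1864  0.1303 -1.0461]
[[-0.7124 -0.6606  0.2367  0.3064]
 [-0.7017  0.6
[... 1184 characters left out ...]
rray([ 0.542 , -0.1861,  0.2475]), np.float64(0.007045369378211818))
tri cassette_grip (array([ 0.6035, -0.1862,  0.1198]), np.float64(0.00585588654139203))
tri reject_tray (array([ 0.4912,  0.2146, -0.0048]), np.float64(0.00583690941071149))
{'time_s': 2.1, 'q': array([-1.2446,  0.1238,  1.6503, -0.    ,  1.3675, -0.0826]), 'dq': array([ 0.0008,  0.001 , -0.0001, -0.0005, -0.001 ,  0.0001]), 'tau': array([ -0.0008, -41.7576, -36.0218,   0.0774,   0.043 ,  -0.    ]), 'tcp_pos': array([ 0.2584, -0.5964,  0.2147]), 'tcp_rot': array([-3.0762, -0.6377,  0.0001]), 'wrist_force': array([ 0.3062,  0.0432, -0.5343]), 'ft_torque': array([-0.0153, -0.0402, -0.012 ]), 'grip_width': 0.09488856458196467}
```

View images.

View pics/scene0.png

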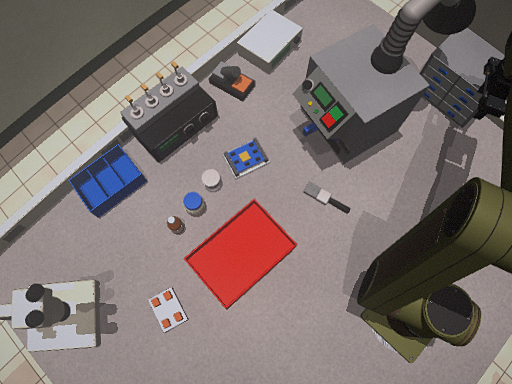

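View pics/top0.png

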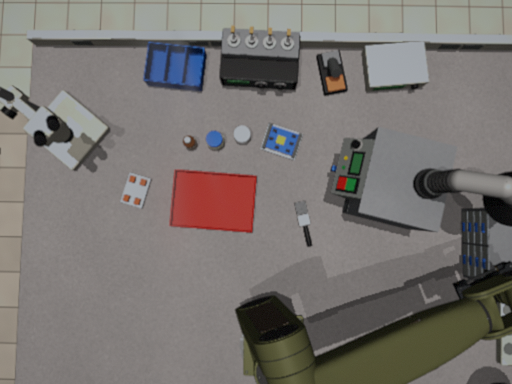

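```bash
cat > b.py <<'E'
from h import *
import pickle
np.set_printoptions(precision=4,suppress=True)
for n in ["top","scene"]:
    p=ctrl.capture(n); pickle.dump(p,open(n+".pkl","wb"))
    C=cloud(p,np.ones((384,512),bool))
    b=C[(C[:,1]<-.15)&(C[:,1]>-.6)&(C[:,0]>.35)&(C[:,0]<.85)]
    t=b[(abs(b[:,2]-.297)<.008)]
    r=cv2.minAreaRect(t[:,:2].astype(np.float32)); print(n,"top face",r,np.median(t[:,2]),len(t)); print(cv2.boxPoints(r))
    col=p["color"].astype(int); hsvred=(col[...,0]>120)&(col[...,1]<70)&(col[...,2]<70)
    c=cloud(p,hsvred)
    tr=c[(c[:,2]<.05)&(c[:,1]>0)&(c[:,1]<.45)]; rr=cv2.minAreaRect(tr[:,:2].astype(np.float32)); print("tray",rr,np.percentile(tr[:,2],[5,50,95])); print(cv2.boxPoints(rr))
    rk=c[(c[:,2]>.15)&(c[:,1]<-.1)]; print("red",len(rk),rk.mean(0),np.median(rk,0))
    m=hsvred.copy(); m[:, :]=False
    g=(col[...,1]>100)&(col[...,0]<90)&(col[...,2]<110); g=cloud(p,g); g=g[(g[:,2]>.2)&(g[:,1]<-.1)]; print("green",len(g),g.mean(0))
    bl=(col[...,2]>110)&(col[...,0]<70); bl=cloud(p,bl); bl=bl[(bl[:,2]>.06)&(bl[:,2]<.2)&(bl[:,1]<-.1)&(bl[:,0]>.5)&(bl[:,0]<.7)&(bl[:,1]>-.25)]; print("blue",len(bl),bl.mean(0),bl.min(0),bl.max(0))
    big=cv2.resize(p["color"][80:260,260:500] if n=="top" else p["color"][60:180,260:420],None,fx=3.3 if n=="top" else 5,fy=3.3 if n=="top" else 5,interpolation=cv2.INTER_CUBIC); cv2.imwrite(f"pics/z_{n}.png",big[:,:,::-1])
E
python3 b.py
```

```text
top top face ((0.5620895028114319, -0.3718058168888092), (0.25818413496017456, 0.2620622217655182), 76.29643249511719) 0.2966285640981634 6469
[[ 0.4042 -0.4662]
 [ 0.6588 -0.5283]
 [ 0.72   -0.2774]
 [ 0.4654 -0.2153]]
tray ((0.4947482645511627, 0.2166406512260437), (0.2863842248916626, 0.19983623921871185), 86.2429428100586) [-0.0006  0.0061  0.0276]
[[0.3857 0.0803]
 [0.5851 0.0672]
 [0.6038 0.353 ]
 [0.4044 0.3661]]
red 91 [ 0.5474 -0.1921  0.2577] [ 0.5483 -0.1918  0.2573]
green 89 [ 0.5445 -0.2133  0.2732]
blue 14 [ 0.6056 -0.1861  0.1313] [ 0.5992 -0.1891  0.1124] [ 0.6137 -0.1822  0.1373]
scene top face ((0.5573234558105469, -0.377237468957901), (0.2552048861980438, 0.26472222805023193), 76.5985107421875) 0.29558227855124786 5601
[[ 0.399  -0.4707]
 [ 0.6565 -0.532 ]
 [ 0.7157 -0.2838]
 [ 0.4581 -0.2224]]
tray ((0.49286481738090515, 0.21704113483428955), (0.2880828380584717, 0.20029444992542267), 86.33712768554688) [0.0009 0.0051 0.0294]
[[0.3837 0.0797]
 [0.5836 0.0669]
 [0.602  0.3544]
 [0.4021 0.3672]]
red 115 [ 0.5445 -0.1925  0.2561] [ 0.5445 -0.1928  0.2561]
green 301 [ 0.5774 -0.2254  0.2685]
blue 17 [ 0.6027 -0.1877  0.1309] [ 0.5963 -0.1953  0.1276] [ 0.6098 -0.1794  0.1367]
```

```bash
cat > c.py <<'E'
from h import *
np.set_printoptions(precision=3,suppress=True)
s=ctrl.read_state(); R0=R.from_rotvec(s["tcp_rot"]); print(R0.as_matrix(), s["q"])
import sys
yaw=np.radians(float(sys.argv[1]) if len(sys.argv)>1 else -103.6); L=np.radians(43)
ex=np.array([np.cos(yaw),np.sin(yaw),0]); ey=np.array([-ex[1],ex[0],0])
z=ex*np.sin(L)+np.array([0,0,-np.cos(L)])
for sg in (1,-1):
    y=sg*ey; M=np.stack([np.cross(y,z),y,z],1)
    D=R.from_matrix(M)*R0.inv(); print(sg,z,"turn total deg",np.degrees(D.as_rotvec()),np.degrees(D.magnitude()))
E
python3 c.py; python3 -c "
import cv2;print(cv2.imread('pics/z_top.png').shape)"
```

```text
[[ 0.918  0.397  0.   ]
 [ 0.397 -0.918  0.   ]
 [ 0.    -0.    -1.   ]] [-1.245  0.124  1.65   0.     1.367 -0.083]
1 [-0.16  -0.663 -0.731] turn total deg [-34.052  28.663  50.397] 67.23857150205278
-1 [-0.16  -0.663 -0.731] turn total deg [ -33.972  -40.358 -119.867] 130.96188617891946
(594, 792, 3)
```

View pics/z_scene.png

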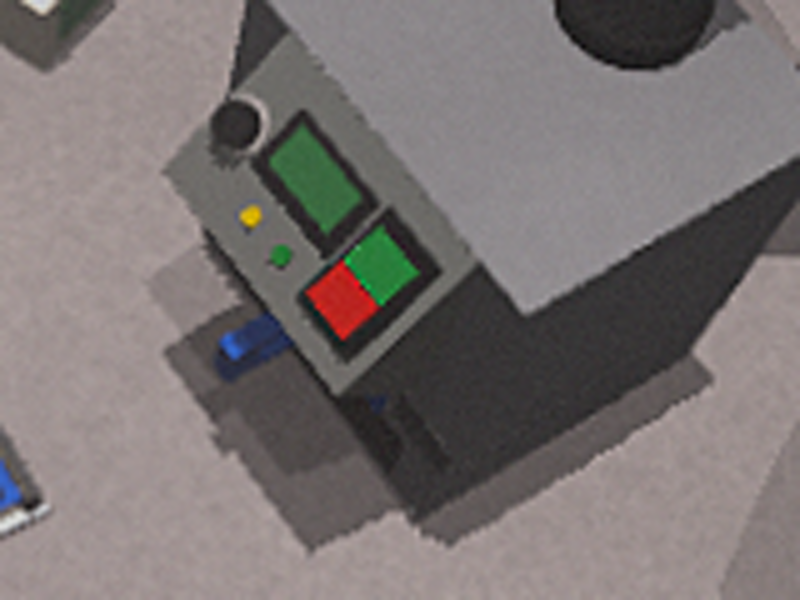

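View pics/z_top.png

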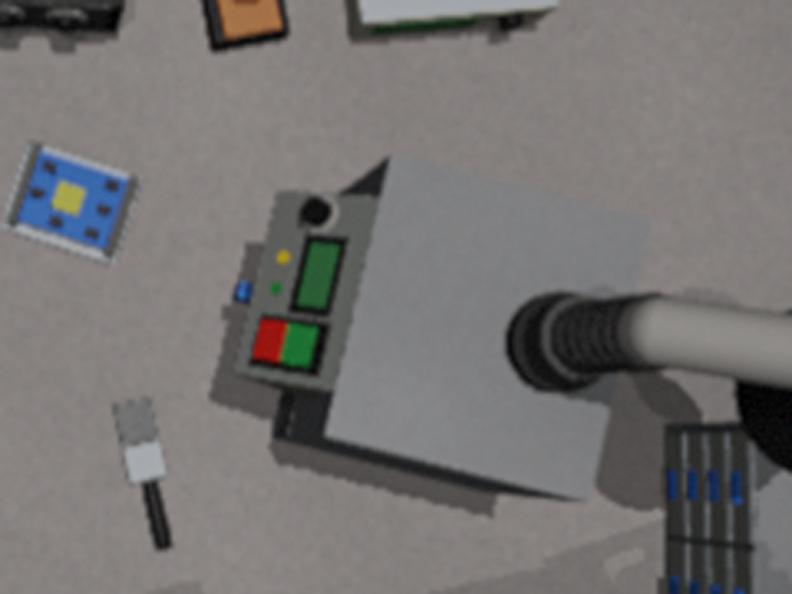

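Request:
{"api": "apply_moves", "payload": {"delta_pos": [[0.003, 0.028, 0.029], [0.003, 0.028, 0.029], [0.003, 0.028, 0.029], [0.003, 0.028, 0.029], [0.003, 0.028, 0.029], [0.003, 0.028, 0.029], [0.004, 0.028, 0.031], [0.019, 0.0355, 0], [0.019, 0.0355, 0], [0.019, 0.0355, 0], [0.019, 0.0355, 0], [0.019, 0.0355, 0], [0.019, 0.0355, 0], [0.019, 0.0355, 0], [0.019, 0.0355, 0], [0.018, 0.036, 0], [0, 0, 0], [0, 0, 0]], "turn": [[0, 0, 0], [0, 0, 0], [0, 0, 0], [0, 0, 0], [0, 0, 0], [0, 0, 0], [0, 0, 0], [-3.78, 3.18, 5.6], [-3.78, 3.18, 5.6], [-3.78, 3.18, 5.6], [-3.78, 3.18, 5.6], [-3.78, 3.18, 5.6], [-3.78, 3.18, 5.6], [-3.78, 3.18, 5.6], [-3.78, 3.18, 5.6], [-3.8, 3.2, 5.6], [0, 0, 0], [0, 0, 0]], "claw": -1, "newtons": 20}}

```text
time_s: 4.0
tcp_pos: [0.4507, -0.0792, 0.4191]
tcp_rot: [2.013, 1.589, -0.794]
wrist_force: [0.1, 0.0, 0.2]
grip_width: 0.0004
```

Request:
{"api": "apply_moves", "payload": {"delta_pos": [[0.03, -0.003, -0.013], [0.03, -0.003, -0.013], [0.03, -0.003, -0.013], [0.03, -0.005, -0.013], [0, 0, 0]], "turn": [[0, 0, 0], [0, 0, 0], [0, 0, 0], [0, 0, 0], [0, 0, 0]]}}

```text
time_s: 4.5
tcp_pos: [0.5712, -0.0973, 0.3649]
tcp_rot: [2.02, 1.584, -0.799]
wrist_force: [-0.3, 0.1, -0.0]
grip_width: 0.0007
```

```bash
cat > d.py <<'E'
from h import *
import sys,pickle
np.set_printoptions(precision=4,suppress=True)
k=sys.argv[1]
p=ctrl.capture("wrist"); save(p,"w"+k); pickle.dump(p,open("w"+k+".pkl","wb"))
s=ctrl.read_state(); print(s["time_s"],s["tcp_pos"],R.from_rotvec(s["tcp_rot"]).as_matrix()[:,1:],s["q"])
print(np.array(p["extrinsics"]))
for t in sys.argv[2:]:
    r=ctrl.place_of(p,t)
    if r: print(t,round(r[0]["conf"],2),np.array(r[0]["position"]),at_depth(p,r[0]["position"]))
E
python3 d.py 1 rocker_off cassette_grip nose_edge
```

```text
4.55 [ 0.5702 -0.0968  0.3665] [[ 0.9709 -0.1651]
 [-0.2396 -0.6617]
 [-0.0023 -0.7314]] [ 0.0691  0.0363  1.6209 -0.7153  1.7178  0.2873]
[[ 0.9709 -0.129  -0.2016  0.6104]
 [-0.2393 -0.5304 -0.8132  0.0631]
 [-0.0021  0.8379 -0.5459  0.444 ]
 [ 0.      0.      0.      1.    ]]
rocker_off 0.75 [259.7 174.7] [ 0.5476 -0.1886  0.2529]
cassette_grip 0.81 [299.   95.6] [ 0.6054 -0.1838  0.1284]
nose_edge 0.58 [299.7 145.5] [ 0.5988 -0.1871  0.2182]
```

View pics/w1.png

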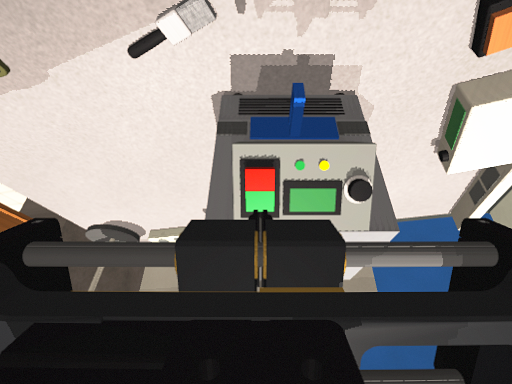

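```bash
cat > e.py <<'E'
from h import *
import pickle
np.set_printoptions(precision=4,suppress=True)
p=pickle.load(open("w1.pkl","rb")); c=p["color"].astype(int)
H=cv2.cvtColor(p["color"],cv2.COLOR_RGB2HSV)
red=(c[...,0]>180)&(c[...,1]<90)&(c[...,2]<90); 
rr,cc=np.nonzero(red); k=(abs(cc-260)<25)&(abs(rr-180)<25)
m=np.zeros_like(red); m[rr[k],cc[k]]=1
C=cloud(p,m); print("red",len(C),C.mean(0), cc[k].min(),cc[k].max(),rr[k].min(),rr[k].max())
g=(c[...,1]>180)&(c[...,0]<100); gr,gc=np.nonzero(g); k=(abs(gc-260)<20)&(abs(gr-203)<20); m2=np.zeros_like(red); m2[gr[k],gc[k]]=1; G=cloud(p,m2);print("green",len(G),G.mean(0))
def pl(C):
    u,s,v=np.linalg.svd(C-C.mean(0)); n=v[2]; return n*np.sign(n[2]),s[2]/len(C)**.5
print(pl(C),pl(G))
# console surface: grey pixels
m3=np.zeros_like(red); m3[152:172,245:365]=1; m3[:,285:340]=0; S=cloud(p,m3); S=S[S[:,2]>.2]; n,_=pl(S);print("console",S.mean(0),n,"offset red",(C.mean(0)-S.mean(0))@n)
# blue
b=(c[...,2]>120)&(c[...,0]<90)&(c[...,1]<130); br,bc=np.nonzero(b); k=(br<142)&(br>75)&(bc>240)&(bc<345); m4=np.zeros_like(red); m4[br[k],bc[k]]=1; B=cloud(p,m4)
yaw=np.radians(-103.7);ex=np.array([np.cos(yaw),np.sin(yaw),0]);ey=np.array([-ex[1],ex[0],0])
f=B[B[:,2]>.09]; print("blue",np.percentile(f@ex,[1,50,99]),np.percentile(f@ey,[1,50,99]),np.percentile(f[:,2],[1,99]))
# plate: points with |lateral|>20
med=np.median(f[(f[:,2]>.128)]@ey); w=f[abs(f@ey-med)>20e-3]; print("plate",len(w),w.mean(0),np.percentile(w@ey,[1,99]),np.percentile(w[:,2],[1,99]), np.polyfit(w@ey,w@ex,1))
h=f[(abs(f@ey-med)<9e-3)&(f[:,2]>.128)]; print("handle top",h.mean(0),h.min(0),h.max(0),np.percentile(h@ex,[0,100]),np.percentile(h@ey,[2,98]),np.polyfit(h@ex,h@ey,1))
print(ex,ey)
E
python3 e.py
```

```text
red 657 [ 0.5462 -0.1933  0.2566] 245 274 169 190
green 392 [ 0.5424 -0.2088  0.274 ]
(array([0.1946, 0.5612, 0.8045]), np.float64(0.0018705301562571331)) (array([-0.1245, -0.527 ,  0.8407]), np.float64(0.005840247616920814))
console [ 0.5946 -0.1983  0.2338] [0.2538 0.8955 0.3656] offset red 0.0005560052036845648
blue [0.0346 0.0802 0.1135] [0.5635 0.6312 0.6978] [0.1306 0.1374]
plate 69 [ 0.5823 -0.2568  0.1358] [0.5619 0.7005] [0.1336 0.1379] [-0.0079  0.1166]
handle top [ 0.5985 -0.2116  0.1341] [ 0.5798 -0.2595  0.1306] [ 0.6119 -0.1822  0.1373] [0.0344 0.1122] [0.6244 0.6387] [0.0076 0.6311]
[-0.2368 -0.9715  0.    ] [ 0.9715 -0.2368  0.    ]
```

Request:
{"api": "apply_moves", "payload": {"delta_pos": [[-0.0045, -0.0182, -0.0208], [-0.0045, -0.0182, -0.0208], [-0.0045, -0.0182, -0.0208], [-0.0045, -0.0182, -0.0208], [-0.0047, -0.0184, -0.0209], [0, 0, 0], [0, 0, 0]], "turn": [[0, 0, 0], [0, 0, 0], [0, 0, 0], [0, 0, 0], [0, 0, 0], [0, 0, 0], [0, 0, 0]]}}

```text
time_s: 5.4
tcp_pos: [0.5472, -0.1858, 0.2649]
tcp_rot: [2.016, 1.584, -0.792]
wrist_force: [0.8, 0.6, -0.1]
grip_width: 0.0006
```

Request:
{"api": "apply_moves", "payload": {"delta_pos": [[-0.0007, -0.0027, -0.0029], [-0.0007, -0.0027, -0.0029], [0, 0, 0]], "turn": [[0, 0, 0], [0, 0, 0], [0, 0, 0]]}}

```text
time_s: 5.7
tcp_pos: [0.5465, -0.1908, 0.2582]
tcp_rot: [2.015, 1.586, -0.792]
wrist_force: [-0.7, 0.3, -0.2]
grip_width: 0.0004
```

Request:
{"api": "apply_moves", "payload": {"delta_pos": [[-0.0003, -0.0013, -0.0015], [-0.0003, -0.0013, -0.0015], [0, 0, 0]], "turn": [[0, 0, 0], [0, 0, 0], [0, 0, 0]]}}

```text
time_s: 6.0
tcp_pos: [0.5462, -0.1928, 0.2546]
tcp_rot: [2.016, 1.587, -0.791]
wrist_force: [1.2, 4.2, 0.4]
grip_width: 0.0008
```

Request:
{"api": "apply_moves", "payload": {"delta_pos": [[-0.0003, -0.0013, -0.0015], [-0.0003, -0.0013, -0.0015], [0, 0, 0]], "turn": [[0, 0, 0], [0, 0, 0], [0, 0, 0]]}}

```text
time_s: 6.3
tcp_pos: [0.5464, -0.1928, 0.253]
tcp_rot: [2.019, 1.589, -0.785]
wrist_force: [0.5, 19.5, 7.7]
grip_width: 0.0008
```

Request:
{"api": "apply_moves", "payload": {"delta_pos": [[-0.0003, -0.0013, -0.0015], [0, 0, 0]], "turn": [[0, 0, 0], [0, 0, 0]]}}

```text
time_s: 6.5
tcp_pos: [0.5465, -0.1928, 0.2518]
tcp_rot: [2.02, 1.59, -0.782]
wrist_force: [0.1, 26.1, 9.6]
grip_width: 0.0004
```

```bash
python3 -c "
from cell import ctrl;s=ctrl.read_state();print(s['wrist_force'],s['tcp_pos'])"; python3 d.py 2
```

```text
[ 0.14251376 26.09773021  9.57032235] [ 0.54645034 -0.19278243  0.25182027]
6.55 [ 0.5464 -0.1927  0.2518] [[ 0.9723 -0.1555]
 [-0.2335 -0.6571]
 [ 0.0031 -0.7376]] [-0.092   0.0248  1.8226 -0.7379  1.4601  0.294 ]
[[ 0.9724 -0.1329 -0.1919  0.584 ]
 [-0.2334 -0.5376 -0.8103 -0.0327]
 [ 0.0045  0.8327 -0.5537  0.3324]
 [ 0.      0.      0.      1.    ]]
```

View pics/w2.png

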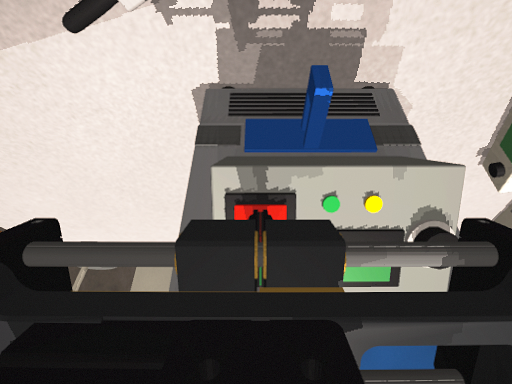

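Request:
{"api": "apply_moves", "payload": {"delta_pos": [[0.002, 0.01, 0.01], [0.007, 0.03, 0.03], [0.007, 0.03, 0.033], [0.007, 0.03, 0.033], [0, 0, 0], [0, 0, 0]], "turn": [[0, 0, 0], [0, 0, 0], [0, 0, 0], [0, 0, 0], [0, 0, 0], [0, 0, 0]]}}

```text
time_s: 7.15
tcp_pos: [0.5682, -0.0972, 0.357]
tcp_rot: [2.014, 1.586, -0.791]
wrist_force: [-0.3, -0.8, -0.4]
grip_width: 0.0008
```

```bash
python3 d.py 3 cassette_grip; sed 's/w1.pkl/w3.pkl/' e.py > e3.py; python3 e3.py
```

```text
7.2 [ 0.5675 -0.0978  0.3554] [[ 0.972  -0.1612]
 [-0.235  -0.6628]
 [-0.0012 -0.7312]] [ 0.0685  0.0319  1.6438 -0.7151  1.6996  0.2963]
[[ 0.9723 -0.1302 -0.1943  0.6061]
 [-0.2339 -0.5306 -0.8147  0.0635]
 [ 0.003   0.8375 -0.5464  0.4361]
 [ 0.      0.      0.      1.    ]]
cassette_grip 0.82 [299.9  96.9] [ 0.6051 -0.1833  0.1243]
red 683 [ 0.5457 -0.1935  0.2509] 246 275 170 192
green 495 [ 0.5425 -0.208   0.2727]
(array([0.1924, 0.796 , 0.5738]), np.float64(0.0007236614094675775)) (array([-0.0834, -0.2437,  0.9663]), np.float64(0.006651688480578166))
console [ 0.5931 -0.1949  0.2287] [0.2058 0.7932 0.5732] offset red 0.0040958257962441895
blue [0.0349 0.0983 0.1124] [0.563  0.6305 0.6996] [0.1064 0.1369]
plate 97 [ 0.5758 -0.2541  0.1353] [0.5613 0.7031] [0.1335 0.1369] [-0.0019  0.1117]
handle top [ 0.5976 -0.216   0.1343] [ 0.5786 -0.2587  0.1316] [ 0.6126 -0.182   0.1371] [0.0342 0.1112] [0.624  0.6388] [0.0044 0.6314]
[-0.2368 -0.9715  0.    ] [ 0.9715 -0.2368  0.    ]
```

View pics/w3.png

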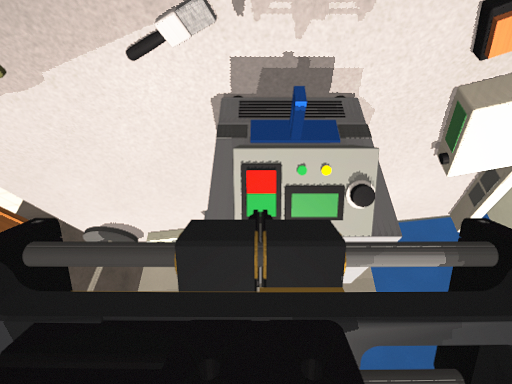

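Request:
{"api": "apply_moves", "payload": {"delta_pos": [[0.0208, 0.006, -0.0318], [0.0208, 0.006, -0.0318], [0.0208, 0.006, -0.0318], [-0.0044, -0.018, -0.026], [-0.0044, -0.018, -0.026], [-0.0044, -0.018, -0.026], [0, 0, 0], [0, 0, 0]], "turn": [[0, 0, 0], [0, 0, 0], [0, 0, 0], [0, 0, 0], [0, 0, 0], [0, 0, 0], [0, 0, 0], [0, 0, 0]], "claw": 0.3}}

```text
time_s: 8.05
tcp_pos: [0.6157, -0.1345, 0.1814]
tcp_rot: [2.017, 1.586, -0.798]
wrist_force: [-1.1, 0.2, 0.8]
grip_width: 0.0582
```

```bash
python3 d.py 4 cassette_grip; cat > f.py <<'E'
from h import *
import pickle,sys
np.set_printoptions(precision=4,suppress=True)
p=pickle.load(open(sys.argv[1],"rb")); c=p["color"].astype(int)
b=(c[...,2]>100)&(c[...,0]<90)&(c[...,1]<140)&(c[...,2]>c[...,1]+30)
yaw=np.radians(-103.7);ex=np.array([np.cos(yaw),np.sin(yaw),0]);ey=np.array([-ex[1],ex[0],0])
B=cloud(p,b); a=np.c_[B@ex,B@ey,B[:,2]]; a=a[(a[:,0]>0)&(a[:,0]<.13)&(abs(a[:,1]-.63)<.09)&(a[:,2]>.08)&(a[:,2]<.15)]
h=a[(abs(a[:,1]-.631)<.02)&(a[:,0]<.1)]; print(len(h),"x pct",np.percentile(h[:,0],[0.5,5,50]),"y",np.percentile(h[:,1],[1,50,99]),"z",np.percentile(h[:,2],[1,50,99]))
fr=h[h[:,0]<.06]; print("grip y",np.percentile(fr[:,1],[1,50,99]),len(fr)); t=fr[fr[:,2]>.131]; print("grip top x", np.percentile(t[:,0],[1,99]), t.mean(0), "front pts", np.median(fr[fr[:,2]<.128],0))
pl=a[(abs(a[:,1]-.631)>.025)]; print("plate",len(pl),np.percentile(pl[:,1],[1,99]),np.percentile(pl[:,2],[1,99]),np.polyfit(pl[:,1],pl[:,0],1),np.median(pl[:,0]))
E
python3 f.py w4.pkl
```

```text
8.1 [ 0.6168 -0.134   0.1831] [[ 0.9718 -0.161 ]
 [-0.2359 -0.6627]
 [-0.0001 -0.7314]] [ 0.0091  0.2456  1.7023 -0.7282  1.4565  0.4337]
[[ 0.9716 -0.1275 -0.1993  0.6544]
 [-0.2366 -0.5303 -0.8141  0.0261]
 [-0.0019  0.8382 -0.5454  0.2604]
 [ 0.      0.      0.      1.    ]]
cassette_grip 0.64 [259.  195.6] [ 0.6025 -0.1819  0.1273]
906 x pct [0.0332 0.0337 0.0356] y [0.6237 0.6314 0.6391] z [0.0993 0.1324 0.1338]
grip y [0.6236 0.6314 0.6391] 664
grip top x [0.0339 0.0598] [0.0453 0.6311 0.133 ] front pts [0.0344 0.6314 0.1144]
plate 1964 [0.5616 0.7027] [0.0873 0.1352] [-0.0036  0.1119] 0.10940903025975723
```

View pics/w4.png

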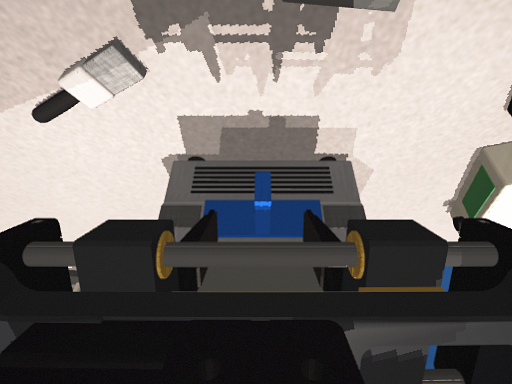

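Request:
{"api": "apply_moves", "payload": {"delta_pos": [[-0.0032, -0.0133, -0.0147], [-0.0032, -0.0133, -0.0147], [-0.0032, -0.0133, -0.0147], [-0.0032, -0.0133, -0.0147], [-0.0032, -0.0133, -0.0147], [-0.0015, -0.0068, -0.008], [0, 0, 0], [0, 0, 0]], "turn": [[0, 0, 0], [0, 0, 0], [0, 0, 0], [0, 0, 0], [0, 0, 0], [0, 0, 0], [0, 0, 0], [0, 0, 0]]}}

```text
time_s: 8.95
tcp_pos: [0.6003, -0.2065, 0.1026]
tcp_rot: [2.015, 1.585, -0.791]
wrist_force: [0.4, -0.2, 0.8]
grip_width: 0.062
```

Request:
{"api": "apply_moves", "payload": {"delta_pos": [[0, 0, 0], [0, 0, 0], [0, 0, 0], [0, 0, 0], [0, 0, 0], [0, 0, 0], [0, 0, 0]], "turn": [[0, 0, 0], [0, 0, 0], [0, 0, 0], [0, 0, 0], [0, 0, 0], [0, 0, 0], [0, 0, 0]], "claw": -1, "newtons": 15}}

```text
time_s: 9.65
tcp_pos: [0.5997, -0.2068, 0.1013]
tcp_rot: [2.015, 1.586, -0.793]
wrist_force: [0.1, -0.3, -0.5]
grip_width: 0.0158
```

```bash
python3 d.py 5
```

```text
9.7 [ 0.5997 -0.2068  0.1013] [[ 0.9721 -0.1597]
 [-0.2347 -0.6626]
 [ 0.0003 -0.7318]] [-0.1035  0.2977  1.7915 -0.7818  1.2828  0.4562]
[[ 0.9721 -0.1295 -0.1953  0.6377]
 [-0.2344 -0.5309 -0.8144 -0.0462]
 [ 0.0018  0.8375 -0.5464  0.1805]
 [ 0.      0.      0.      1.    ]]
```

View pics/w5.png

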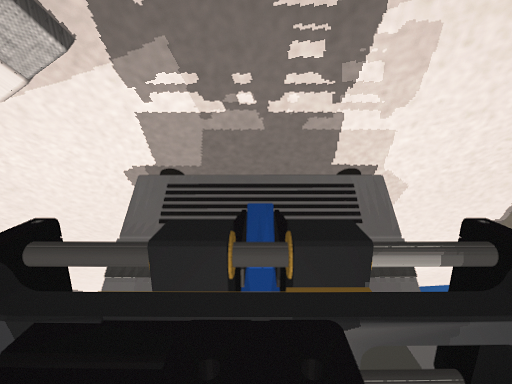

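Request:
{"api": "apply_moves", "payload": {"delta_pos": [[0, 0, 0], [0, 0, 0], [0, 0, 0.001], [0, 0, 0], [0.0005, 0.0019, 0], [0.0007, 0.0029, 0], [0.0012, 0.0049, 0], [0, 0, 0]], "turn": [[0, 0, 0], [0, 0, 0], [0, 0, 0], [0, 0, 0], [0, 0, 0], [0, 0, 0], [0, 0, 0], [0, 0, 0]], "claw": -1, "newtons": 60}}

```text
time_s: 10.5
tcp_pos: [0.602, -0.1964, 0.1022]
tcp_rot: [2.015, 1.587, -0.793]
wrist_force: [-0.2, 0.5, -1.6]
grip_width: 0.0156
```

Request:
{"api": "apply_moves", "payload": {"delta_pos": [[0.0014, 0.0058, 0], [0.0019, 0.0078, 0], [0.0019, 0.0078, 0], [0.0019, 0.0078, 0], [0.0019, 0.0078, 0], [0.0014, 0.0058, 0], [0.0005, 0.0019, 0], [0, 0, 0]], "turn": [[0, 0, 0], [0, 0, 0], [0, 0, 0], [0, 0, 0], [0, 0, 0], [0, 0, 0], [0, 0, 0], [0, 0, 0]]}}

```text
time_s: 11.3
tcp_pos: [0.6129, -0.1521, 0.1024]
tcp_rot: [2.015, 1.586, -0.793]
wrist_force: [-0.9, 0.0, -2.4]
grip_width: 0.0154
```

```bash
python3 -c "
from h import *
s=ctrl.read_state();print(s['wrist_force'],s['ft_torque'],s['tcp_pos'])
p=ctrl.capture('scene');save(p,'s2')"; python3 d.py 6; python3 -c "
import cv2;i=cv2.imread('pics/s2.png')[80:200,230:390];cv2.imwrite('pics/s2z.png',cv2.resize(i,None,fx=4,fy=4))"
```

```text
[-0.86561275  0.03961404 -2.36753896] [ 0.84916185 -0.28027637  0.0327056 ] [ 0.6129006  -0.15211395  0.10235605]
11.4 [ 0.6127 -0.1526  0.1023] [[ 0.9719 -0.1605]
 [-0.2353 -0.6626]
 [-0.0002 -0.7315]] [-0.0191  0.3241  1.7561 -0.7526  1.3411  0.5046]
[[ 0.9721 -0.1293 -0.196   0.6509]
 [-0.2347 -0.5306 -0.8144  0.0082]
 [ 0.0013  0.8377 -0.5461  0.1814]
 [ 0.      0.      0.      1.    ]]
```

View pics/s2z.png

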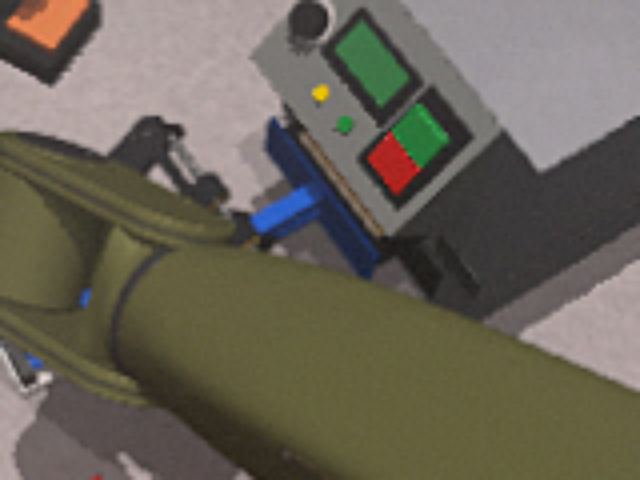

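View pics/w6.png

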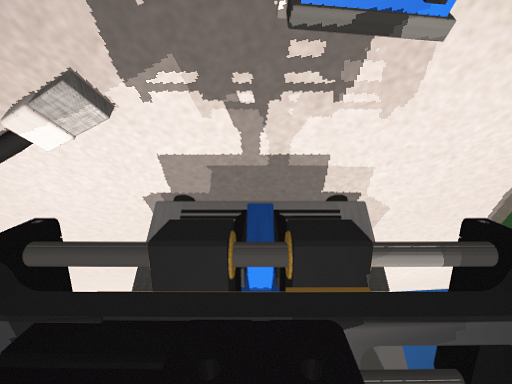

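```bash
cat > kin.py <<'E'
from h import *
from scipy.optimize import least_squares
np.set_printoptions(precision=4,suppress=True)
Q=np.array([[-1.2446,.1238,1.6503,0,1.3675,-.0826],[0.0691,0.0363,1.6209,-0.7153,1.7178,0.2873],[0.0685,0.0319,1.6438,-0.7151,1.6996,0.2963],[0.0091,0.2456,1.7023,-0.7282,1.4565,0.4337],[-0.1035,0.2977,1.7915,-0.7818,1.2828,0.4562],[-0.0191,0.3241,1.7561,-0.7526,1.3411,0.5046],[-0.092,0.0248,1.8226,-0.7379,1.4601,0.294]])
P=np.array([[.2584,-.5964,.2147],[0.5702,-0.0968,0.3665],[0.5675,-0.0978,0.3554],[0.6168,-0.134,0.1831],[0.5997,-0.2068,0.1013],[0.6127,-0.1526,0.1023],[0.5464,-0.1927,0.2518]])
Z=np.array([[0,0,-1],[-.1651,-.6617,-.7314],[-.1612,-.6628,-.7312],[-.161,-.6627,-.7314],[-.1597,-.6626,-.7318],[-.1605,-.6626,-.7315],[-.1555,-.6571,-.7376]])
Y=np.array([[.397,-.918,0],[.9709,-.2396,-.0023],[.972,-.235,-.0012],[.9718,-.2359,-.0001],[.9721,-.2347,.0003],[.9719,-.2353,-.0002],[.9723,-.2335,.0031]])
rz=lambda a:R.from_euler('z',a); ry=lambda a:R.from_euler('y',a)
def fk(q,k):
    d1,a1,l2,a3,l3,lt=k
    A=rz(q[0]); B=A*ry(q[1]); C=B*ry(q[2]); D=C*rz(q[3])*ry(q[4])*rz(q[5])
    return A.apply([a1,0,d1])+B.apply([0,0,l2])+C.apply([a3,0,l3])+D.apply([0,0,lt]), D
def f(k): return np.ravel([fk(q,k)[0]-p for q,p in zip(Q,P)])
if __name__=="__main__":
    for q,z,y in zip(Q,Z,Y):
        D=fk(q,[0]*6)[1].as_matrix(); print(D[:,2]-z, D[:,1],y)
    s=least_squares(lambda k:np.r_[f(k),1e-4*(k-np.array([.4,0,.5,0,.45,.25]))],[.4,0,.5,0,.45,.25]); print(s.x,abs(f(s.x)).max()); np.save("k.npy",s.x)
E
python3 kin.py
```

```text
[-0.  0.  0.] [0.9176 0.3975 0.    ] [ 0.397 -0.918  0.   ]
[ 0.     -0.      0.0001] [ 0.1736  0.7104 -0.682 ] [ 0.9709 -0.2396 -0.0023]
[ 0. -0. -0.] [ 0.1711  0.7109 -0.6822] [ 0.972  -0.235  -0.0012]
[0. 0. 0.] [ 0.1725  0.7108 -0.682 ] [ 0.9718 -0.2359 -0.0001]
[-0.  0.  0.] [ 0.1719  0.7113 -0.6816] [ 0.9721 -0.2347  0.0003]
[-0. -0. -0.] [ 0.172   0.711  -0.6818] [ 0.9719 -0.2353 -0.0002]
[-0.0001 -0.      0.    ] [ 0.1743  0.7167 -0.6753] [ 0.9723 -0.2335  0.0031]
[ 0.1603 -0.0002  0.4376  0.0281  0.6005  0.2138] 0.05451067911858751
```

```bash
cat > kin2.py <<'E'
from kin import *
def fk(q,k):
    d1,a1,l2,a3,l3,lt,b,a5=k
    A=rz(q[0]); B=A*ry(q[1]); C=B*ry(q[2]); W=C*rz(q[3])*ry(q[4]); D=W*rz(q[5]+np.pi/2*SG)
    return A.apply([a1,b,d1])+B.apply([0,0,l2])+C.apply([a3,0,l3])+W.apply([a5,0,lt]), D
SG=-1
def f(k): return np.ravel([fk(q,k)[0]-p for q,p in zip(Q,P)])
k0=np.array([.4,0,.5,0,.45,.25,0,0])
s=least_squares(lambda k:np.r_[f(k),1e-4*(k-k0)],k0); k=s.x
if __name__=="__main__":
    print(k,abs(f(k)).max()); print(fk(Q[3],k)[1].as_matrix()[:,1],Y[3])
E
python3 kin2.py
```

```text
[ 0.2232 -0.0002  0.4526  0.0424  0.6131  0.2922  0.0536 -0.0001] 6.33129986998826e-05
[-0.9718  0.2359  0.0001] [ 0.9718 -0.2359 -0.0001]
```

```bash
cat > ik.py <<'E'
import kin2; kin2.SG=1
from kin2 import *
lo=np.array([-2.61,-1.02,.03,-1.35,.32,-2.91]);hi=np.array([2.61,2.33,2.71,4.49,2.68,2.91])
def ik(p,M,q0):
    def g(q):
        x,D=fk(q,k); return np.r_[(x-p)*5,(D.inv()*R.from_matrix(M)).as_rotvec()]
    s=least_squares(g,np.clip(q0,lo+.01,hi-.01),bounds=(lo,hi)); return s.x,np.abs(s.fun).max()
def tool(yaw,L):
    ex=np.array([np.cos(yaw),np.sin(yaw),0]); ey=np.array([-ex[1],ex[0],0]); z=ex*np.sin(L)-np.array([0,0,np.cos(L)])
    return ex,ey,z,np.stack([np.cross(ey,z),ey,z],1)
if __name__=="__main__":
    L=np.radians(43)
    q=Q[5]
    c=np.array([.494,.217])
    for name,y0,y1 in (("far",-103.7,-93.7),("near",-103.7,-103.7-170),("near2",-103.7,86.3)):
        q=Q[5].copy()
        # path: pulled out point then tray
        s0=np.array([.602,-.1947,.117]); exi=tool(np.radians(-103.7),L)[0]; s1=s0-exi*.18
        ex=tool(np.radians(y1),L)[0]; s2=np.r_[c-ex[:2]*.098,.10]; s3=s2.copy(); s3[2]=.036
        for (a,b,ya,yb) in ((s0-exi*.055,s1,y0,y0),(s1,s2,y0,y1),(s2,s3,y1,y1)):
            for t in np.linspace(0,1,9):
                M=tool(np.radians(ya+(yb-ya)*t),L); g=a+(b-a)*t; q,e=ik(g+.019*M[2],M[3],q)
                if t in(0,.5,1) or e>1e-3: print(name,round(t,2),g,q,round(e,5))
E
python3 ik.py
```

```text
far 0.0 [ 0.615  -0.1413  0.117 ] [-0.0211  0.3222  1.7571 -0.7529  1.3416  0.5039] 0.0
far 0.5 [ 0.6298 -0.0805  0.117 ] [ 0.0692  0.3625  1.7049 -0.7195  1.4035  0.5556] 0.0
far 1.0 [ 0.6446 -0.0198  0.117 ] [ 0.154   0.4121  1.6391 -0.6861  1.4643  0.6026] 0.0
far 0.0 [ 0.6446 -0.0198  0.117 ] [ 0.154   0.4121  1.6391 -0.6861  1.4643  0.6026] 0.0
far 0.5 [0.5725 0.1475 0.1085] [ 0.4263  0.3819  1.6958 -0.6082  1.5416  0.7488] 0.0
far 1.0 [0.5003 0.3148 0.1   ] [ 0.699   0.4493  1.621  -0.5163  1.6345  0.8823] 0.0
far 0.0 [0.5003 0.3148 0.1   ] [ 0.699   0.4493  1.621  -0.5163  1.6345  0.8823] 0.0
far 0.5 [0.5003 0.3148 0.068 ] [ 0.699   0.489   1.628  -0.5153  1.5938  0.9054] 0.0
far 1.0 [0.5003 0.3148 0.036 ] [ 0.699   0.5315  1.6314 -0.5152  1.554   0.9279] 0.0
near 0.0 [ 0.615  -0.1413  0.117 ] [-0.0211  0.3222  1.7571 -0.7529  1.3416  0.5039] 0.0
near 0.5 [ 0.6298 -0.0805  0.117 ] [ 0.0692  0.3625  1.7049 -0.7195  1.4035  0.5556] 0.0
near 1.0 [ 0.6446 -0.0198  0.117 ] [ 0.154   0.4121  1.6391 -0.6861  1.4643  0.6026] 0.0
near 0.0 [ 0.6446 -0.0198  0.117 ] [ 0.154   0.4121  1.6
[... 1308 characters left out ...]
] [ 0.007  -0.1654  2.1895  0.4126  1.0492 -2.91  ] 0.37079
near2 0.25 [0.4877 0.1192 0.084 ] [ 0.0112 -0.154   2.1933  0.4082  1.0328 -2.91  ] 0.37756
near2 0.38 [0.4877 0.1192 0.076 ] [ 0.0153 -0.1422  2.1969  0.4038  1.0164 -2.91  ] 0.38434
near2 0.5 [0.4877 0.1192 0.068 ] [ 0.0194 -0.1301  2.2002  0.3995  1.     -2.91  ] 0.39113
near2 0.62 [0.4877 0.1192 0.06  ] [ 0.0235 -0.1175  2.2032  0.3952  0.9835 -2.91  ] 0.39794
near2 0.75 [0.4877 0.1192 0.052 ] [ 0.0275 -0.1045  2.2059  0.3909  0.967  -2.91  ] 0.40475
near2 0.88 [0.4877 0.1192 0.044 ] [ 0.0316 -0.0912  2.2083  0.3866  0.9505 -2.91  ] 0.41157
near2 1.0 [0.4877 0.1192 0.036 ] [ 0.0356 -0.0775  2.2104  0.3824  0.934  -2.91  ] 0.4184
```

Request:
{"api": "apply_moves", "payload": {"delta_pos": [[0.0012, 0.0049, 0], [0.0019, 0.0078, 0], [0.0019, 0.0078, 0], [0.0019, 0.0078, 0], [0.0019, 0.0078, 0], [0.0012, 0.0049, 0], [0.0005, 0.002, 0], [0, 0, 0]], "turn": [[0, 0, 0], [0, 0, 0], [0, 0, 0], [0, 0, 0], [0, 0, 0], [0, 0, 0], [0, 0, 0], [0, 0, 0]]}}

```text
time_s: 12.2
tcp_pos: [0.6234, -0.1091, 0.1024]
tcp_rot: [2.015, 1.586, -0.793]
wrist_force: [-0.2, -0.7, -2.6]
grip_width: 0.0156
```

```bash
python3 -c "
from h import *
s=ctrl.read_state();print(s['wrist_force'],s['ft_torque'],s['tcp_pos'],s['grip_width'])
p=ctrl.capture('scene');save(p,'s3')"; python3 -c "
import cv2;i=cv2.imread('pics/s3.png')[80:200,230:390];cv2.imwrite('pics/s3z.png',cv2.resize(i,None,fx=4,fy=4))"
```

```text
[-0.2274629  -0.65233035 -2.60532316] [ 0.84730472 -0.27132698 -0.06484681] [ 0.62339916 -0.10910305  0.1023534 ] 0.015593870734091481
```

View pics/s3z.png

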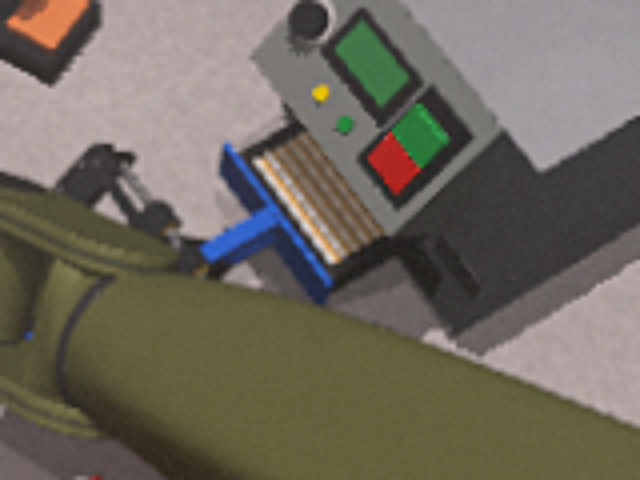

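Request:
{"api": "apply_moves", "payload": {"delta_pos": [[0.0012, 0.0049, 0], [0.0019, 0.0078, 0], [0.0019, 0.0078, 0], [0.0019, 0.0078, 0], [0.0019, 0.0078, 0], [0.0019, 0.0078, 0], [0.0019, 0.0078, 0], [0.0019, 0.0078, 0], [0.0019, 0.0078, 0], [0.0019, 0.0078, 0], [0.0012, 0.0049, 0], [0.0005, 0.002, 0], [0, 0, 0], [0, 0, 0]], "turn": [[0, 0, 0], [0, 0, 0], [0, 0, 0], [0, 0, 0], [0, 0, 0], [0, 0, 0], [0, 0, 0], [0, 0, 0], [0, 0, 0], [0, 0, 0], [0, 0, 0], [0, 0, 0], [0, 0, 0], [0, 0, 0]]}}

```text
time_s: 13.65
tcp_pos: [0.6432, -0.0276, 0.1024]
tcp_rot: [2.016, 1.586, -0.794]
wrist_force: [0.4, -0.2, -2.3]
grip_width: 0.0157
```

```bash
cat > g.py <<'E'
from h import *
import sys,pickle
np.set_printoptions(precision=4,suppress=True)
s=ctrl.read_state();print(s['wrist_force'],s['ft_torque'],s['tcp_pos'],s['grip_width'])
for n in ("scene","top"):
    p=ctrl.capture(n);save(p,n+sys.argv[1]); pickle.dump(p,open(n+sys.argv[1]+".pkl","wb"))
    for t in ("cassette",):
        r=ctrl.cut_out(p,t)
        if r:
            print(n,r[0]["conf"],r[0]["position"],r[0]["pixels"].sum()); C=cloud(p,r[0]["pixels"]); np.save(n+sys.argv[1]+"_c.npy",C)
            c=C[C[:,2]>.02]; A=np.c_[c[:,:2]-c[:,:2].mean(0),np.ones(len(c))]; w=np.ones(len(c))
            for _ in range(10):
                co=np.linalg.lstsq(A*w[:,None],c[:,2]*w,rcond=None)[0]; w=1/(1+(np.abs(A@co-c[:,2])/.003)**2)
            print("plane slopes",co,"mean",c.mean(0))
E
python3 g.py 4; python3 -c "
import cv2;i=cv2.imread('pics/scene4.png')[60:220,200:400];cv2.imwrite('pics/s4z.png',cv2.resize(i,None,fx=4,fy=4))"
```

```text
[ 0.4192 -0.2282 -2.2689] [ 0.8465 -0.3139  0.0059] [ 0.6432 -0.0276  0.1024] 0.01568408614725657
scene 0.7 [294.4, 137.6] 2115
plane slopes [0.0133 0.0281 0.1168] mean [ 0.6112 -0.1358  0.1172]
top 0.77 [317.4, 167.2] 1699
plane slopes [0.0005 0.0721 0.1192] mean [ 0.6188 -0.1272  0.1192]
```

View pics/s4z.png

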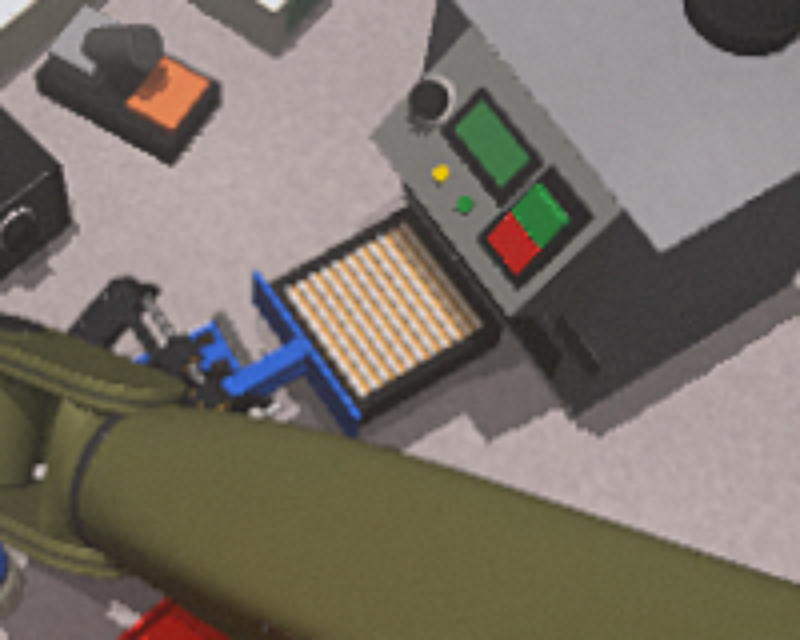

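```bash
python3 -c "
from h import *
np.set_printoptions(precision=4,suppress=True)
yaw=np.radians(-103.7);ex=np.array([np.cos(yaw),np.sin(yaw),0]);ey=np.array([-ex[1],ex[0],0])
for n in ('scene','top'):
    C=np.load(n+'4_c.npy'); a=np.c_[C@ex,C@ey,C[:,2]]
    a=a[a[:,2]>.08]
    for lo in np.arange(-.16,.1,.02):
        b=a[(a[:,0]>lo)&(a[:,0]<lo+.02)]
        if len(b): print(n,round(lo,2),len(b),np.percentile(b[:,1],[2,50,98]),np.percentile(b[:,2],[5,50,95]))
"
```

```text
scene -0.16 2 [0.6286 0.6298 0.631 ] [0.1325 0.1329 0.1333]
scene -0.14 37 [0.6216 0.6285 0.638 ] [0.1281 0.1343 0.1367]
scene -0.12 52 [0.6219 0.6273 0.6385] [0.1027 0.1322 0.1363]
scene -0.1 58 [0.6218 0.6265 0.6383] [0.1015 0.1321 0.1371]
scene -0.08 293 [0.5585 0.6238 0.696 ] [0.0934 0.1225 0.1367]
scene -0.06 245 [0.565  0.6225 0.6906] [0.1086 0.1175 0.1234]
scene -0.04 249 [0.5652 0.6272 0.6905] [0.1083 0.1154 0.1231]
scene -0.02 249 [0.5656 0.6245 0.6906] [0.1089 0.1157 0.1224]
scene -0.0 256 [0.5654 0.6271 0.6904] [0.1086 0.1155 0.1218]
scene 0.02 233 [0.5649 0.6242 0.6919] [0.1072 0.1151 0.122 ]
scene 0.04 270 [0.5645 0.6251 0.6916] [0.1082 0.1159 0.1229]
scene 0.06 132 [0.5649 0.6255 0.6932] [0.1096 0.1205 0.124 ]
top -0.16 16 [0.6249 0.6334 0.639 ] [0.1286 0.1331 0.1404]
top -0.14 35 [0.6243 0.6328 0.641 ] [0.1235 0.1341 0.1391]
top -0.12 39 [0.6247 0.6303 0.6398] [0.1034 0.1339 0.1388]
top -0.1 38 [0.6246 0.6312 0.6409] [0.1035 0.1338 0.1396]
top -0.08 228 [0.5676 0.6302 0.6938] [0.1067 0.1241 0.1391]
top -0.06 237 [0.5682 0.6317 0.6954] [0.1077 0.1171 0.1242]
top -0.04 244 [0.5685 0.6308 0.6936] [0.1087 0.117  0.1242]
top -0.02 240 [0.5687 0.632  0.6936] [0.1086 0.1168 0.1252]
top -0.0 237 [0.5684 0.6328 0.6941] [0.109  0.1167 0.1252]
top 0.02 242 [0.5688 0.6311 0.6946] [0.1087 0.1167 0.1251]
top 0.04 99 [0.5687 0.6283 0.6922] [0.1079 0.1162 0.1231]
```

Request:
{"api": "apply_moves", "payload": {"delta_pos": [[-0.0026, 0.0059, 0.004], [-0.0051, 0.0118, 0.006], [-0.0085, 0.0196, 0.006], [-0.0085, 0.0196, 0.004], [-0.0085, 0.0196, 0], [-0.0085, 0.0196, 0], [-0.0085, 0.0196, 0], [-0.0085, 0.0196, 0], [-0.0085, 0.0196, 0], [-0.0085, 0.0196, 0], [-0.0085, 0.0196, 0], [-0.0085, 0.0196, 0], [-0.0085, 0.0196, 0], [-0.0085, 0.0196, 0], [-0.0085, 0.0196, 0], [-0.0085, 0.0196, 0], [-0.0085, 0.0196, 0], [-0.0051, 0.0118, 0], [-0.0026, 0.0059, 0], [0, 0, 0]], "turn": [[0, 0, 0.18], [0, 0, 0.36], [0, 0, 0.595], [0, 0, 0.595], [0, 0, 0.595], [0, 0, 0.595], [0, 0, 0.595], [0, 0, 0.595], [0, 0, 0.595], [0, 0, 0.595], [0, 0, 0.595], [0, 0, 0.595], [0, 0, 0.595], [0, 0, 0.595], [0, 0, 0.595], [0, 0, 0.595], [0, 0, 0.595], [0, 0, 0.36], [0, 0, 0.18], [0, 0, 0]]}}

```text
time_s: 15.85
tcp_pos: [0.5001, 0.3027, 0.1226]
tcp_rot: [1.845, 1.735, -0.726]
wrist_force: [-0.5, 0.1, -2.2]
grip_width: 0.0159
```

```bash
python3 g.py 5; python3 d.py 7; python3 -c "
from h import *
np.set_printoptions(precision=4,suppress=True)
for n in ('scene','top'):
    C=np.load(n+'5_c.npy'); C=C[C[:,2]>.08]
    r=cv2.minAreaRect(C[(C[:,2]<.145)][:,:2].astype(np.float32)); print(n,r)
"
```

```text
[-0.5309  0.0606 -2.1734] [ 0.8971 -0.196   0.0231] [0.5001 0.3027 0.1226] 0.015878732657053505
scene 0.56 [251.9, 237.3] 2704
plane slopes [0.0053 0.0364 0.1376] mean [0.4894 0.1881 0.1385]
top 0.74 [216.6, 200.6] 1961
plane slopes [-0.0052  0.0274  0.1385] mean [0.4948 0.1874 0.1397]
16.1 [0.5006 0.3012 0.1224] [[ 0.998  -0.0435]
 [-0.0638 -0.6805]
 [-0.0001 -0.7315]] [ 0.6974  0.4082  1.6079 -0.5197  1.6804  0.8535]
[[ 0.998  -0.0357 -0.0525  0.5106]
 [-0.0635 -0.5447 -0.8362  0.4661]
 [ 0.0012  0.8379 -0.5458  0.2014]
 [ 0.      0.      0.      1.    ]]
scene ((0.49406465888023376, 0.20214825868606567), (0.1936829388141632, 0.1349782794713974), 86.79180908203125)
top ((0.49622538685798645, 0.21836642920970917), (0.22250968217849731, 0.1348821073770523), 86.58311462402344)
```

View pics/scene5.png

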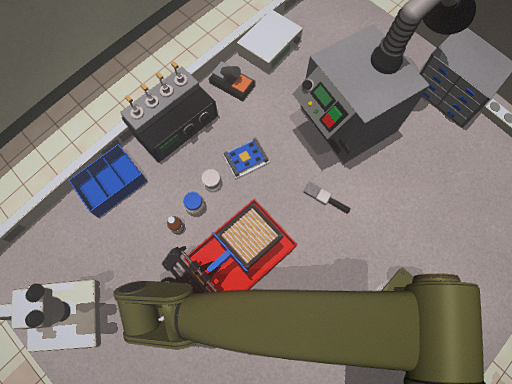

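View pics/top5.png

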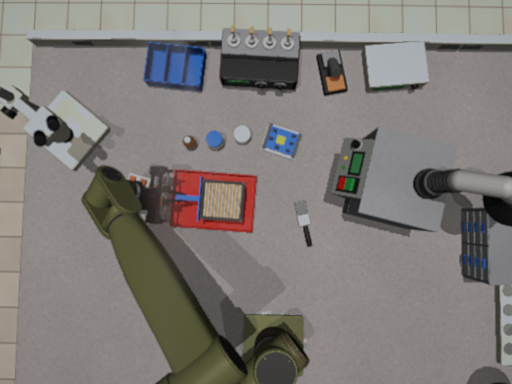

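View pics/w7.png

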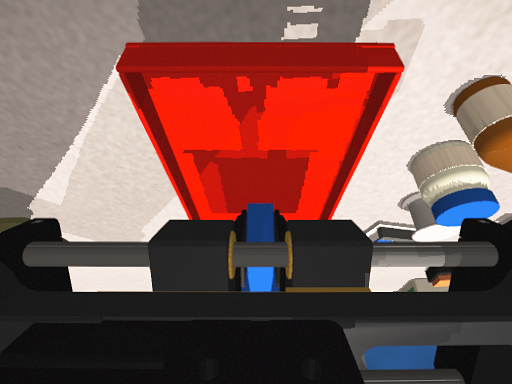

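Request:
{"api": "apply_moves", "payload": {"delta_pos": [[0, 0, -0.005], [0, 0, -0.01], [0, 0, -0.012], [0, 0, -0.012], [0, 0, -0.012], [0, 0, -0.012], [0, 0, -0.012], [0, 0, -0.008], [0, 0, -0.004], [0, 0, 0], [0, 0, 0]], "turn": [[0, 0, 0], [0, 0, 0], [0, 0, 0], [0, 0, 0], [0, 0, 0], [0, 0, 0], [0, 0, 0], [0, 0, 0], [0, 0, 0], [0, 0, 0], [0, 0, 0]]}}

```text
time_s: 17.2
tcp_pos: [0.5007, 0.3022, 0.0358]
tcp_rot: [1.846, 1.734, -0.726]
wrist_force: [-0.2, -0.2, -2.4]
grip_width: 0.0157
```

Request:
{"api": "apply_moves", "payload": {"delta_pos": [[0, 0, -0.003], [0, 0, -0.003], [0, 0, -0.002], [0, 0, 0], [0, 0, 0]], "turn": [[0, 0, 0], [0, 0, 0], [0, 0, 0], [0, 0, 0], [0, 0, 0]]}}

```text
time_s: 17.7
tcp_pos: [0.5003, 0.3019, 0.0273]
tcp_rot: [1.846, 1.734, -0.727]
wrist_force: [0.2, -0.6, -2.0]
grip_width: 0.0157
```

```bash
python3 g.py 6; python3 -c "
from h import *
np.set_printoptions(precision=4,suppress=True)
ex=np.array([-.0645,-.998,0])
for n in ('scene','top'):
    C=np.load(n+'6_c.npy'); x=C@ex
    for lo in np.arange(-.34,-.08,.03):
        b=C[(x>lo)&(x<lo+.03)]
        if len(b): print(n,round(lo,2),len(b),np.percentile(b[:,2],[5,50,95]))
"
```

```text
[ 0.1541 -0.616  -1.9748] [ 0.9372 -0.1689 -0.0426] [0.5003 0.3019 0.0273] 0.015707741482967653
scene 0.97 [251.3, 245.3] 2277
plane slopes [-0.0046  0.0331  0.0423] mean [0.4902 0.1872 0.0436]
top 0.92 [221.9, 201.6] 1751
plane slopes [0.0071 0.046  0.044 ] mean [0.4952 0.1885 0.0448]
scene -0.34 70 [0.027  0.057  0.0611]
scene -0.31 160 [0.004  0.0572 0.0633]
scene -0.28 417 [0.0361 0.0444 0.0604]
scene -0.25 416 [0.0356 0.0407 0.0482]
scene -0.22 428 [0.0355 0.0411 0.0482]
scene -0.19 415 [0.0359 0.0412 0.0482]
scene -0.16 328 [0.0361 0.0438 0.0499]
scene -0.13 1 [0.0053 0.0053 0.0053]
top -0.34 44 [0.0556 0.0608 0.0651]
top -0.31 126 [0.0303 0.0592 0.0656]
top -0.28 337 [0.036  0.0444 0.0526]
top -0.25 322 [0.0348 0.0424 0.0511]
top -0.22 327 [0.0342 0.0419 0.0505]
top -0.19 328 [0.0346 0.0421 0.0514]
top -0.16 233 [0.0341 0.0448 0.0528]
```

Request:
{"api": "apply_moves", "payload": {"delta_pos": [[0, 0, -0.0015], [0, 0, -0.0015], [0, 0, -0.001], [0, 0, 0], [0, 0, 0]], "turn": [[0, 0, 0], [0, 0, 0], [0, 0, 0], [0, 0, 0], [0, 0, 0]]}}

```text
time_s: 18.4
tcp_pos: [0.5003, 0.3019, 0.0233]
tcp_rot: [1.846, 1.734, -0.727]
wrist_force: [0.3, -0.1, -2.6]
grip_width: 0.0157
```

Request:
{"api": "apply_moves", "payload": {"delta_pos": [[0, 0, -0.001], [0, 0, 0], [0, 0, 0]], "turn": [[0, 0, 0], [0, 0, 0], [0, 0, 0]]}}

```text
time_s: 18.7
tcp_pos: [0.5003, 0.3019, 0.0223]
tcp_rot: [1.846, 1.734, -0.727]
wrist_force: [0.2, -0.2, -2.6]
grip_width: 0.0157
```

Request:
{"api": "apply_moves", "payload": {"delta_pos": [[0, 0, -0.001], [0, 0, 0], [0, 0, 0]], "turn": [[0, 0, 0], [0, 0, 0], [0, 0, 0]]}}

```text
time_s: 19.0
tcp_pos: [0.5004, 0.3019, 0.0215]
tcp_rot: [1.846, 1.734, -0.727]
wrist_force: [0.1, -0.2, -1.1]
grip_width: 0.0156
```

Contact is beginning (the load fell from 2.6 to 1.1 N).

Request:
{"api": "apply_moves", "payload": {"delta_pos": [[0, 0, -0.0005], [0, 0, 0], [0, 0, 0]], "turn": [[0, 0, 0], [0, 0, 0], [0, 0, 0]]}}

```text
time_s: 19.3
tcp_pos: [0.5004, 0.302, 0.0213]
tcp_rot: [1.846, 1.733, -0.727]
wrist_force: [-1.1, -0.2, 0.2]
grip_width: 0.0156
```

Request:
{"api": "apply_moves", "payload": {"delta_pos": [[0, 0, -0.0005], [0, 0, 0], [0, 0, 0]], "turn": [[0, 0, 0], [0, 0, 0], [0, 0, 0]]}}

```text
time_s: 19.6
tcp_pos: [0.5005, 0.302, 0.0212]
tcp_rot: [1.846, 1.733, -0.727]
wrist_force: [-1.0, 1.4, 5.3]
grip_width: 0.0156
```

Request:
{"api": "apply_moves", "payload": {"delta_pos": [[0, 0, 0], [0, 0, 0], [0, 0, 0], [0, 0, 0], [0, 0, 0]], "turn": [[0, 0, 0], [0, 0, 0], [0, 0, 0], [0, 0, 0], [0, 0, 0]], "claw": -0.2, "newtons": 15}}

```text
time_s: 20.1
tcp_pos: [0.5003, 0.3018, 0.0201]
tcp_rot: [1.846, 1.734, -0.727]
wrist_force: [-0.0, 0.0, 0.0]
grip_width: 0.0375
```

Request:
{"api": "apply_moves", "payload": {"delta_pos": [[0.0004, 0.007, 0.0075], [0.001, 0.014, 0.015], [0.0015, 0.02, 0.022], [0.0015, 0.02, 0.022], [0.0015, 0.02, 0.022], [0, 0, 0.04], [0, 0, 0.04], [0, 0, 0.03], [0, 0, 0], [0, 0, 0]], "turn": [[0, 0, 0], [0, 0, 0], [0, 0, 0], [0, 0, 0], [0, 0, 0], [0, 0, 0], [0, 0, 0], [0, 0, 0], [0, 0, 0], [0, 0, 0]]}}

```text
time_s: 21.1
tcp_pos: [0.5064, 0.3837, 0.22]
tcp_rot: [1.847, 1.734, -0.723]
wrist_force: [0.2, -1.0, -0.1]
grip_width: 0.0381
```

```bash
python3 g.py 8; python3 d.py 8; python3 - <<'E'
from h import *
import pickle
np.set_printoptions(precision=4,suppress=True)
ex=np.array([-.0645,-.998,0]); ey=np.array([.998,-.0645,0]); c0=np.array([.494,.217,0])
for n in ('scene','top'):
    C=np.load(n+'8_c.npy')-c0; x=C@ex; y=C@ey
    f=(C[:,2]>.03); print(n,"x ext",np.percentile(x[f],[.5,99.5]),"y",np.percentile(y[f],[.5,99.5]))
    r=cv2.minAreaRect(C[f][:,:2].astype(np.float32)); print(r)
    for lo in np.arange(-.12,.12,.03):
        b=C[(x>lo)&(x<lo+.03)]
        if len(b): print(round(lo,2),len(b),np.percentile(b[:,2],[5,50,95]))
    p=pickle.load(open(n+'8.pkl','rb')); c=p["color"].astype(int)
    red=(c[...,0]>110)&(c[...,1]<70)&(c[...,2]<70); K_=cloud(p,red); t=K_[(K_[:,2]>.15)&(K_[:,1]<-.1)]; print("red rocker",len(t),t.mean(0))
p=pickle.load(open('scene8.pkl','rb'))
for t in ["board_holder","solder_reel","flux_bottle","cleaner_jar","esd_brush","nozzle_jig"]:
    pass
E
```

```text
[ 0.1702 -1.0417 -0.1439] [ 0.443  -0.0377  0.043 ] [0.5064 0.3837 0.22  ] 0.038075533104899376
scene 0.68 [252.4, 243.6] 2381
plane slopes [0.0033 0.0349 0.0366] mean [0.4902 0.1882 0.0378]
top 0.92 [221.9, 201.9] 1747
plane slopes [-0.0009  0.0433  0.038 ] mean [0.4949 0.1877 0.0385]
21.35 [0.5057 0.3824 0.2169] [[ 0.998  -0.0447]
 [-0.0627 -0.6821]
 [-0.0025 -0.7299]] [ 0.7737  0.4496  1.3845 -0.4994  1.8767  0.8242]
[[ 0.998  -0.0327 -0.0532  0.5156]
 [-0.0624 -0.5429 -0.8375  0.5475]
 [-0.0015  0.8392 -0.5439  0.2954]
 [ 0.      0.      0.      1.    ]]
scene x ext [-0.1054  0.1116] y [-0.0662  0.0643]
((-0.003711119294166565, -0.0008002966642379761), (0.22286590933799744, 0.14126698672771454), 86.38736724853516)
-0.12 52 [0.0205 0.0524 0.0554]
-0.09 75 [0.02   0.052  0.0563]
-0.06 185 [0.0066 0.0519 0.058 ]
-0.03 426 [0.0281 0.0376 0.0439]
0.0 446 [0.0275 0.0345 0.042 ]
0.03 423 [0.0276 0.0355 0.0421]
0.06 426 [0.0287 0.0351 0.0423]
0.09 331 [0.0257 0.0381 0.0435]
red rocker 101 [ 0.5446 -0.1935  0.2508]
top x ext [-0.1048  0.1089] y [-0.0614  0.0674]
((0.0018815211951732635, 0.001355968415737152), (0.22159744799137115, 0.13521061837673187), 86.53358459472656)
-0.12 35 [0.0043 0.0521 0.0575]
-0.09 44 [0.0491 0.0538 0.0603]
-0.06 118 [0.0261 0.0525 0.0597]
-0.03 333 [0.0286 0.0385 0.0465]
0.0 329 [0.0277 0.036  0.0448]
0.03 329 [0.0263 0.0352 0.0436]
0.06 331 [0.028  0.0363 0.0448]
0.09 221 [0.0144 0.0392 0.0482]
red rocker 68 [ 0.5476 -0.1928  0.2526]
```

View pics/scene8.png

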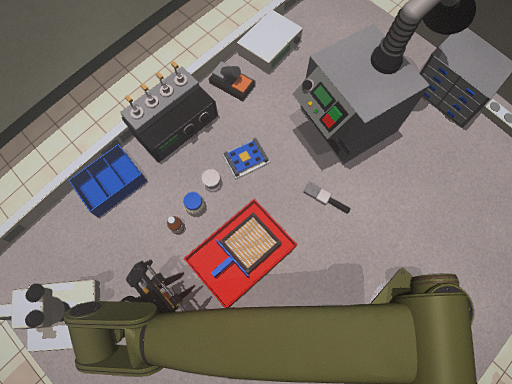

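View pics/w8.png

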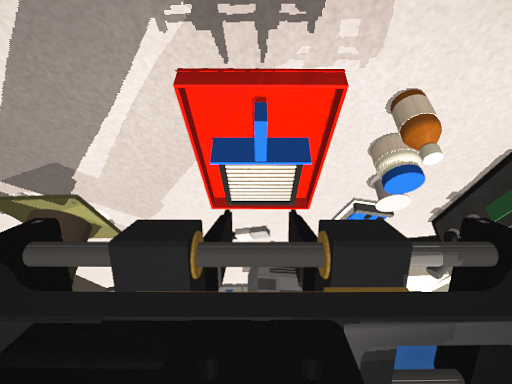

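View pics/top8.png

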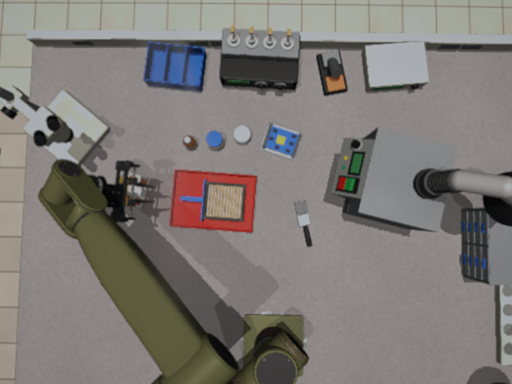

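Request:
{"api": "apply_moves", "payload": {"delta_pos": [[-0.01, -0.02, 0.04], [-0.01, -0.02, 0.04], [-0.01, -0.03, 0.04], [-0.01, -0.03, 0.04], [0, 0, 0], [0, 0, 0], [0, 0, 0]], "turn": [[0, 0, 0], [0, 0, 0], [0, 0, 0], [0, 0, 0], [0, 0, 0], [0, 0, 0], [0, 0, 0]]}}

```text
time_s: 22.05
tcp_pos: [0.4664, 0.2841, 0.3753]
tcp_rot: [1.844, 1.734, -0.731]
wrist_force: [-0.3, 0.3, -0.6]
grip_width: 0.0379
```

```bash
python3 - <<'E'
from h import *
np.set_printoptions(precision=3,suppress=True)
for n in ("scene","top"):
    p=ctrl.capture(n); save(p,n+"9")
    for t in ["nozzle_jig","board_holder","solder_reel","flux_bottle","cleaner_jar","esd_brush"]:
        r=ctrl.place_of(p,t)
        if r: print(n,t,round(r[0]["conf"],2),np.array(r[0]["position"]))
s=ctrl.read_state(); print(s["time_s"],s["wrist_force"],s["dq"])
ctrl.finish_job()
E
```

```text
scene nozzle_jig 0.64 [169.4 309.6]
scene board_holder 0.96 [242.5 158.7]
scene solder_reel 0.88 [211.3 186.4]
scene flux_bottle 0.48 [181.1 228.3]
scene cleaner_jar 0.81 [196.1 211.7]
scene esd_brush 0.93 [326.9 199.2]
top nozzle_jig 0.69 [137.3 191.2]
top board_holder 0.66 [283.7 144.4]
top solder_reel 0.56 [240.3 136.8]
top flux_bottle 0.65 [190.1 143. ]
top cleaner_jar 0.74 [214.2 144.8]
22.75 [-0.113 -0.178  0.306] [ 0.001 -0.001  0.002  0.     0.001 -0.001]
the job is handed in; nothing more can be done
```

I switched the extractor off, drew the cassette straight out and level, and laid it in the red tray with its handle towards +y. I handed the job in at about 23 s; it reported no verdict.

**What the last checks showed:**
- **Rocker:** the red half had tilted by about 0.32 rad between the pictures before and after the press. The later pictures still showed it pressed in, with the red patch about 5 mm lower than at the start.
- **Press force:** I ran the press on to the stop, so it ended at about 28 N (well above the 3 N needed). The force came through the fingertips, not the gripper's body.
- **Drawing out:** wrist forces stayed below 3 N, and the frame top stayed level to within about 1 degree.
- **Placing:** the cassette touched down with 5 N or less. It lies flat, is centred within about 4 mm along and across the tray, and is aligned with it to about 0.3 degrees.
- **Robot:** it is clear of everything and at rest.

**What disagreed or was missed:**
- The scene and top cameras differed by up to about 6 mm on the cassette and on the extractor.
- The bystanders look unmoved in the pictures, and the nozzle jig, which had been hidden under the gripper, came out within a pixel. The networks' points for the others scattered by up to 7 pixels between runs.
- The brush was missed in the last top picture, but the scene camera found it within a pixel of where it was.

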